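# Stamp a tub lid in the plunger press

### The arm

A 7-joint arm with a two-finger parallel gripper is mounted at the origin on the work surface; the furniture and walls round the work are solid. World frame = base frame: x ahead of the robot, y to its left, z up, the work surface at z = 0. Lengths are in m, angles in rad, forces in N, time in s.
With the tool pointing down it reaches from about 0.4 to 0.85 m from the base axis. Payload 10.4 kg.
Tool frame: the origin (TCP) lies midway between the tips of the shut fingers; the grasp point (between the pads) lies 19 mm behind it; z points along the fingers, y is the line along which they close (so a half turn about z gives the same grasp; the last joint's range is limited). The gripper opens to 87 mm and grips with 3 to 60 N. Pads are 19 mm wide; open, the fingers measure 117 mm over their backs; the gripper's body (75 mm by 190 mm) begins 51 mm behind the grasp point.
Start: joints at [-1.238, 0.332, -0.065, 1.46, 0.022, 1.35, -0.088], TCP at [0.218, 0.586, 0.188] pointing down, gripper open.
Joint ranges: [-2.6, 2.6], [-0.5, 2.12], [-1.47, 1.34], [0.16, 2.42], [-1.27, 4.41], [0.06, 2.06], [-2.6, 2.6]. Speed limits (rad/s): [2.22, 2.22, 2.79, 2.79, 3.14, 3.14, 3.14].

### API

Orientations are given as a unit quaternion [x, y, z, w].
In Python, from bench import r gives the robot as it stands.
- The arm moves only by the tool arm_command, never from a script. Its argument "moves" is one flat list of numbers, 4 for each row, row after row: the shift along the tool's x, y, z in cm, then the turn about the tool's z in degrees. A call has 1 to 12 rows; each row shifts and turns the commanded pose from where the row before left it, along the tool's axes as they then stand; what a row does not reach is not made up. A row lasts 1/12 s, in which the tool goes at most 41.7 mm and 7.16 degrees, less where a joint would pass 70% of its speed; a pose out of reach is approached as far as the arm can. A call with a gripper value outside its range is refused whole. "fingers" is the opening in per cent of the stroke, from 0 (shut) to 100 (fully open), set as the call begins (left out, the last holds). The fingers move at their own pace and stop on an object; "squeeze" is the grip in N (left out, the last holds). Time passes only in rows, so rows that do not move let the fingers close. It gives the time, the measured TCP pose, the force, the opening and the grip force at its end, in the units of the state.
- r.read_state(): the state, without advancing time (a new reading comes with each control period).
- r.camera(name): name is "scene" or "top"; returns the picture (420x560x3 uint8, red, green, blue); there is no depth.
- r.camera_info(name): a dict with "fx", "fy", "cx", "cy" (pixels), "origin" and "attitude" of the camera in the world. Camera axes: x right, y up, looking along -z (the intrinsics and any distortion apply to the point x, -y, -z); pixel columns grow to the right and rows downward; lengths in m; the calibration is good to about 2 mm. A picture is of the moment at which its call begins. camera_info takes no time and is no camera call.
- r.close_job(): hands the job in; it is judged then, once.
The state is a dict: "time": time; "joint_positions": joint angles; "joint_vel": joint speeds; "joint_torque": joint torques, N m; "ee_pos": TCP position; "eef_rot": TCP orientation; "ft_force": force on the tool from outside, world axes, zero at the start; "torque": the same for the moment, N m; "width": finger opening in m; "grip_force": force on a finger pad.
Only numpy, scipy, OpenCV 4.12 (cv2) and the standard library are available. Lean on these libraries where they do the work, as an engineer would, in place of code of your own. Each camera call takes 0.05 s, during which the arm holds its last target. There are 200 camera calls.

### The job

Slide the big milky round lid along the bench into the guide of the little stamping press until it is fully home against the back stop. Only then press the plunger down all the way to its stop and let it come right back up, leaving the lid home in the press. Keep the lid down on the bench (do not pick it up) and leave the other things where they are.

Things in the scene. Friction and masses are not known exactly. Their poses are not given: they have to be found in the camera images.
- deli_lid: flat milky white round deli lid lying on the bench, 112 mm across, 8 mm thick, 10 to 22 g, loose; too wide to grasp, so it is pushed. Origin at the centre of its underside, z up; it acts as a plain solid disc (yaw means nothing).
- stamp_press: small grey stamping press, fixed. Origin on the bench right under the plunger's axis; +x is the level direction in which the lid is pushed in (open throat faces -x), z up. Column at x = 30 to 70 mm; its arm, 46 mm wide, overhangs the throat from x = -22 mm at z = 26 to 44 mm, so the lid's far edge slides in under it. Between the rails the lid slides on the bench.
- seat (a point): where the lid's centre is when home: x = -28 mm of stamp_press, 4 mm above the bench, axes as stamp_press. The lid's far edge then meets the back stop, a flat face 14 mm high at x = +28 mm of stamp_press.
- mouth (a point): middle of the guide's mouth on the bench, x = -74 mm of stamp_press, same axes. Two steel rails 9 mm high, 8 mm thick, 117 mm apart inside run along stamp_press x from -45 to +32 mm; in front of that they flare out at 0.6 rad to the mouth, about 150 mm wide.
- plunger_top (a point): centre of the top of the black mushroom head of the plunger, 38 mm across and flat, 73 mm above the bench when up; moves down with it.
- plunger (a joint): travel of the plunger, m: 0 up, 0.015 at its stop (the head is then 1 mm above the collar on the arm and the stamp just clears the lid). It moves straight down against a spring: about 5 N to start it, about 12 N at the stop, where it turns hard; it returns by itself.
- label_roll: roll of round stickers lying flat, 79 mm across, 36 mm high, loose; bystander. Origin at the centre of its underside.
- twist_timer: red and white kitchen timer, 66 mm across, 49 mm high, loose; bystander. Origin at the centre of its underside.

How it is judged:
By the outcome, as a careful person would: the job done as asked, in the order asked, and still so for the second after the job is handed in, with the robot touching nothing.
It also fails if it takes over 53 s, if anything falls off the work surface, if the arm or the gripper's body presses on something with over 40 N, if the wrist force passes 120 N, or if a joint passes its speed limit or range.

## Working session

There is one attempt and no reset: what is moved stays moved. The work goes in short steps, Python scripts to look and compute and a tool call to move; the robot and the scene stay as the last step left them, time stands still between calls to the robot, and variables do not carry over. Pictures are saved under pics/ and viewed, at most 10 in all, crops included, and the job is handed in when it is done.

Besides the shell and the picture viewer there is one more tool, called after "Emit:" by a JSON object that holds its "api" and its "payload", one argument or row to a line. arm_command: Moves the arm, as the interface text tells. Its arguments: {"type":"object","properties":{"moves":{"type":"array"},"fingers":{"type":"number"},"squeeze":{"type":"number"}},"required":["moves"]}

```bash
mkdir -p pics
python3 - <<'E'
from bench import r
import cv2
for n in("scene","top"):
    cv2.imwrite(f"pics/{n}0.png",r.camera(n)[:,:,::-1]); print(r.camera_info(n))
s=r.read_state(); print(s["time"],s["ee_pos"],s["eef_rot"],s["ft_force"],s["width"])
E
```

```text
{'fx': 430.948129774952, 'fy': 430.948129774952, 'cx': 279.6754202459484, 'cy': 210.6022433822109, 'origin': array([-0.13675038,  0.604596  ,  0.46692695]), 'attitude': array([-0.18933869,  0.47799887,  0.79277886, -0.32736771])}
{'fx': 400.0730670171231, 'fy': 400.0730670171231, 'cx': 282.1715899793632, 'cy': 211.50135371944407, 'origin': array([0.28256694, 0.07804448, 0.92515477]), 'attitude': array([-0.04688404,  0.04158251,  0.70867728, -0.70274412])}
0.1 [0.21758188 0.5854655  0.18754652] [ 1.76969955e-01  9.84216033e-01 -6.53136626e-04 -9.50348616e-05] [ 0.18525541 -0.45105879 -0.29599076] 0.0870906428070128
```

View pics/top0.png

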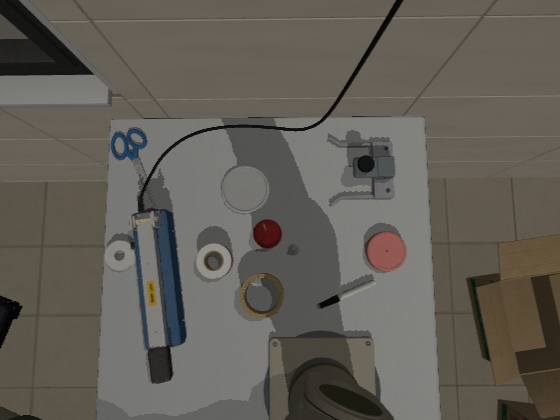

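View pics/scene0.png

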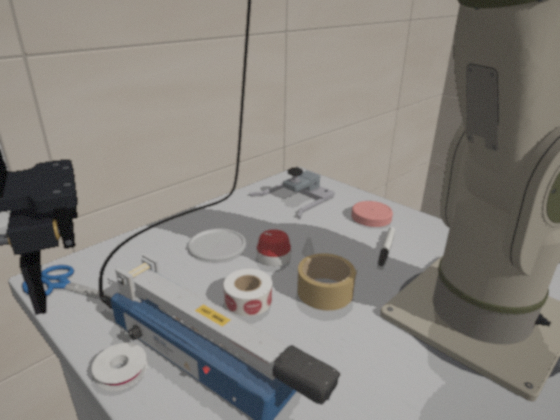

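The top view shows the lid at about (245,189), timer (267,234), label roll (213,262) and the press at about (366,165), throat facing left. The scene view shows the cable hanging behind the lid. Next I enlarge.

```bash
cat > h.py <<'E'
import numpy as np,cv2
from scipy.spatial.transform import Rotation as R
from bench import r
def ray(n,u,v):
    c=r.camera_info(n); d=R.from_quat(c["attitude"]).apply([(u-c["cx"])/c["fx"],-(v-c["cy"])/c["fy"],-1]); return np.array(c["origin"]),d
def at(n,u,v,z):
    o,d=ray(n,u,v); return (o+d*(z-o[2])/d[2]).round(4)
def px(n,p):
    c=r.camera_info(n); q=R.from_quat(c["attitude"]).inv().apply(np.array(p)-c["origin"]); return (c["cx"]+c["fx"]*q[0]/-q[2],c["cy"]-c["fy"]*q[1]/-q[2])
E
python3 - <<'E'
from h import *
im=cv2.imread("pics/top0.png")
c=im[115:235,210:410]
cv2.imwrite("pics/c1.png",cv2.resize(c,None,fx=4,fy=4,interpolation=cv2.INTER_CUBIC))
s=cv2.imread("pics/scene0.png")[155:275,180:380]
cv2.imwrite("pics/c2.png",cv2.resize(s,None,fx=4,fy=4,interpolation=cv2.INTER_CUBIC))
print(at("top",245,189,.008),at("top",366,164,.073),at("top",267,234,.049),at("top",213,262,.036),at("top",320,390,0))
print(px("top",[0,0,0]))
E
```

```text
[0.4516 0.1706 0.008 ] [ 0.4924 -0.0992  0.073 ] [0.3434 0.1178 0.049 ] [0.2835 0.2379 0.036 ] [0.0016 0.0042 0.    ]
(np.float64(321.94128646019664), np.float64(390.72693173129517))
```

View pics/c1.png

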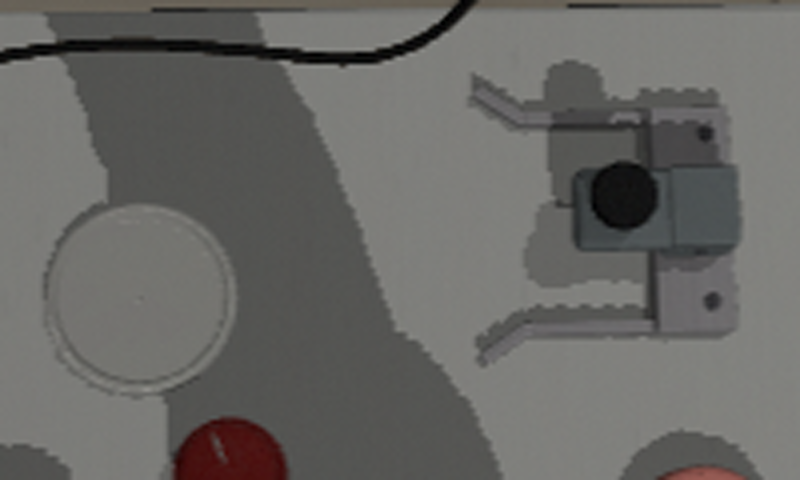

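View pics/c2.png

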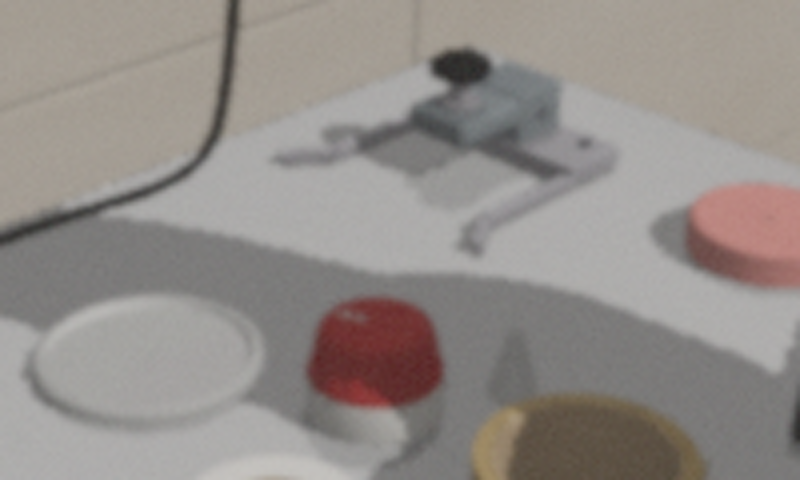

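Crop 1 has the lid centre at (139.5,299.5), the plunger head at (624,195.5), rails' inner edges running from (525,126)–(645,127) to (535,320)–(655,319), and back stop at X≈650. Crop 2 shows the cable well beyond the lid's path.

Run:
```python
from h import *
f=lambda X,Y,z:at("top",210+(X+.5)/4-.5,115+(Y+.5)/4-.5,z)
for n,X,Y,z in[("lid",139.5,299.5,.008),("lidL",42,299.5,.008),("lidR",237,299.5,.008),("pl",624,195.5,.073),("plT",624,161,.073),("plB",624,230,.073),("railU0",525,126,.009),("railU1",645,127,.009),("railL0",535,320,.009),("railL1",655,319,.009),("mouthU",476,97,.009),("mouthL",484,346,.009),("stop",650,150,.014),("stop2",656,290,.014),
 ("armTL",577,168,.044),("armBL",578,246,.044),("colTR",738,167,.044),("colBR",738,250,.044),("timer",231,475,.049),("timertop",231,419,.049),("cable",340,58,0),("tipU",472,76,.009),("tipL",484,366,.009)]: print(n,f(X,Y,z))
g=lambda X,Y,z:at("scene",180+(X+.5)/4-.5,155+(Y+.5)/4-.5,z)
print("scene pl",g(461,67,.073),"lid",g(150,357,.008))
```

```text
lid [0.4504 0.1718 0.008 ]
lidL [0.451  0.2286 0.008 ]
lidR [0.4499 0.115  0.008 ]
pl [ 0.4935 -0.0984  0.073 ]
plT [ 0.5127 -0.0991  0.073 ]
plB [ 0.4743 -0.0978  0.073 ]
railU0 [ 0.5517 -0.0549  0.009 ]
railU1 [ 0.5504 -0.1254  0.009 ]
railL0 [ 0.4361 -0.0577  0.009 ]
railL1 [ 0.436  -0.1271  0.009 ]
mouthU [ 0.5696 -0.0265  0.009 ]
mouthL [ 0.4211 -0.0278  0.009 ]
stop [ 0.5351 -0.1267  0.014 ]
stop2 [ 0.4521 -0.1272  0.014 ]
armTL [ 0.5168 -0.0785  0.044 ]
armBL [ 0.472  -0.0777  0.044 ]
colTR [ 0.5165 -0.1691  0.044 ]
colBR [ 0.4688 -0.1671  0.044 ]
timer [0.3448 0.117  0.049 ]
timertop [0.3757 0.1169 0.049 ]
cable [ 0.5974  0.0532 -0.    ]
tipU [ 0.5825 -0.0244  0.009 ]
tipL [ 0.4094 -0.0275  0.009 ]
scene pl [ 0.4873 -0.0898  0.073 ] lid [0.4489 0.1748 0.008 ]
```

Emit:
{"api": "arm_command", "payload": {
  "moves": [0, 0, 0, 7, 0, 0, 0, 7, 0, 0, 0, 7, 0, 0, 0, 7, 0, 0, 0, 7, 0, 0, 0, 7, 0, 0, 0, 7, 0, 0, 0, 7, 0, 0, 0, 7, 0, 0, 0, 7, 0, 0, 0, 0],
  "fingers": 65
}}

```text
time: 1.02
ee_pos: [0.2176, 0.5857, 0.1878]
eef_rot: [0.712, 0.703, -0.0, 0.0]
ft_force: [0.4, -0.2, -0.1]
width: 0.0566
grip_force: 0.0
```

Run:
```python
from h import *
s=r.read_state(); print(s["time"],s["ee_pos"],R.from_quat(s["eef_rot"]).as_matrix().round(3).tolist(),s["width"],s["joint_positions"])
# cable: scene ray vs top line
for u,v in[(238,170),(232,185),(240,130),(249,0)]:
    o,d=ray("scene",u,v); d=d/np.linalg.norm(d)
    best=[]
    for t in np.linspace(.3,1.4,1101):
        p=o+d*t; a,b=px("top",p)
        if 0<=b<=130: best.append((abs((400-a)*125-80*b),p.round(3)))
    print(u,v,min(best,key=lambda q:q[0]) if best else None)
```

```text
1.0167 [0.21758398 0.58565654 0.18779764] [[0.013, 1.0, -0.0], [1.0, -0.013, -0.001], [-0.001, -0.0, -1.0]] 0.05660000976655866 [-1.36619895  0.32924209  0.0996812   1.46852229 -0.03289738  1.34623187
 -1.27708338]
238 170 (np.float64(5.189693008760514), array([ 0.601, -0.013,  0.064]))
232 185 (np.float64(1.3800048208331646), array([ 0.666, -0.045, -0.007]))Traceback (most recent call last):
  File "<stdin>", line 8, in <module>
  File "h.py", line 9, in px
    c=r.camera_info(n); q=R.from_quat(c["attitude"]).inv().apply(np.array(p)-c["origin"]); return (c["cx"]+c["fx"]*q[0]/-q[2],c["cy"]-c["fy"]*q[1]/-q[2])
ValueError: time passes only in moves, steps and waits
```

Run:
```python
from h import *
import functools
ci={n:r.camera_info(n) for n in("scene","top")}
def px(n,P):
    c=ci[n]; q=R.from_quat(c["attitude"]).inv().apply(P-c["origin"]); return c["cx"]+c["fx"]*q[:,0]/-q[:,2],c["cy"]-c["fy"]*q[:,1]/-q[:,2]
L=np.array([[210,129],[270,127.5],[296,129.5],[312,126.5],[327,115],[345,89],[370,50],[401,0]]) # top cable
Y=np.linspace(0,131,500)
for u,v in[(222,193),(230,188),(235,178),(238,170),(239,155),(241,130),(244,80),(247,30)]:
    o,d=ray("scene",u,v); d/=np.linalg.norm(d)
    P=o+d*np.linspace(.4,1.3,1801)[:,None]; a,b=px("top",P)
    D=[min(np.linalg.norm(p0+(p1-p0)*np.clip(((q-p0)@(p1-p0))/((p1-p0)@(p1-p0)),0,1)-q) for p0,p1 in zip(L,L[1:])) for q in np.c_[a,b]]
    i=np.argsort(D)[:1]; print(u,v,min(D).round(2),P[i[0]].round(3))
```

```text
222 193 0.04 [0.586 0.051 0.03 ]
230 188 0.01 [ 0.713 -0.075 -0.041]
235 178 0.0 [ 0.641 -0.035  0.024]
238 170 0.24 [ 0.608 -0.019  0.06 ]
239 155 0.0 [0.577 0.003 0.114]
241 130 0.01 [ 0.611 -0.034  0.156]
244 80 0.0 [ 0.618 -0.053  0.267]
247 30 0.01 [ 0.619 -0.067  0.371]
```

Emit:
{"api": "arm_command", "payload": {
  "moves": [-1.5, 1.2, 0, 0, -2.8, 2.1, 0, 0, -2.8, 2.1, 0, 0, -2.8, 2.1, 0, 0, -2.8, 2.1, 0, 0, -2.8, 2.1, 0, 0, -2.8, 2.1, 0, 0, -2.8, 2.1, 0, 0, -2.8, 2.1, 0, 0, -2.8, 2.1, 0, 0, -2.8, 2.1, 0, 0, -1.8, 1.4, 0, 0]
}}

```text
time: 2.02
ee_pos: [0.4535, 0.2677, 0.1883]
eef_rot: [0.709, 0.705, 0.0, 0.0]
ft_force: [0.9, -0.3, 0.3]
width: 0.0564
grip_force: 0.0
```

Emit:
{"api": "arm_command", "payload": {
  "moves": [0, 0, 3, 0, 0, 0, 3, 0, 0, 0, 3, 0, 0, 0, 3, 0, 0, 0, 2.5, 0, 0, 0, 1.5, 0, 0, 0, 0, 0]
}}

```text
time: 2.6
ee_pos: [0.4494, 0.2698, 0.0248]
eef_rot: [0.708, 0.706, -0.003, -0.0]
ft_force: [-1.5, -0.9, 0.2]
width: 0.0565
grip_force: 0.0
```

Run:
```python
from h import *
s=r.read_state(); print(s["time"],s["ee_pos"],s["eef_rot"],s["ft_force"],s["joint_positions"])
im=r.camera("top"); cv2.imwrite("pics/t1.png",cv2.resize(im[90:250,170:410,::-1],None,fx=3,fy=3,interpolation=cv2.INTER_CUBIC))
```

```text
2.6 [0.44935129 0.26976637 0.02484981] [ 7.07922122e-01  7.06284283e-01 -2.95708293e-03 -1.91087824e-04] [-1.48084123 -0.94010291  0.17317613] [-0.92341871  0.28004257  0.33590803  1.91790009 -0.11001533  0.96730282
 -0.53885772]
```

View pics/t1.png

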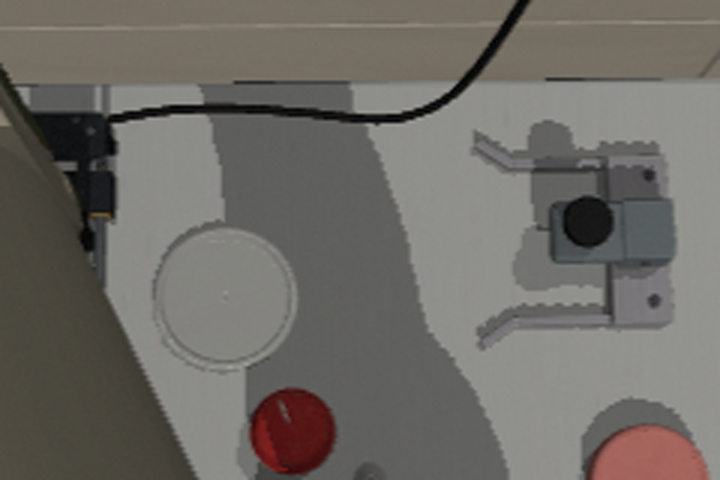

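Emit:
{"api": "arm_command", "payload": {
  "moves": [0, 0, 0.7, 0, 0, 0, 0.7, 0, 0, 0, 0.5, 0, 0, 0, 0, 0, 0, 0, 0, 0]
}}

```text
time: 3.07
ee_pos: [0.4516, 0.2713, 0.0093]
eef_rot: [0.709, 0.705, 0.0, -0.0]
ft_force: [1.1, 0.0, -0.7]
width: 0.0567
grip_force: 0.0
```

Emit:
{"api": "arm_command", "payload": {
  "moves": [-0.3, 0, 0.3, 0, -0.6, 0, 0.2, 0, -0.8, 0, 0, 0, -0.8, 0, 0, 0, -0.8, 0, 0, 0, -0.8, 0, 0, 0, -0.8, 0, 0, 0, -0.8, 0, 0, 0, -0.8, 0, 0, 0, -0.4, 0, 0, 0, 0, 0, 0, 0]
}}

```text
time: 3.98
ee_pos: [0.4512, 0.2012, 0.0043]
eef_rot: [0.71, 0.704, -0.0, 0.0]
ft_force: [-0.0, -1.0, 1.1]
width: 0.0569
grip_force: 0.0
```

Run:
```python
from h import *
s=r.read_state(); print(s["time"],s["ee_pos"],s["eef_rot"],s["ft_force"])
im=r.camera("top"); cv2.imwrite("pics/t2.png",cv2.resize(im[90:250,170:410,::-1],None,fx=3,fy=3,interpolation=cv2.INTER_CUBIC))
```

```text
3.9833 [0.45122242 0.20116239 0.00428564] [ 7.09952331e-01  7.04249733e-01 -3.60463256e-05  1.25992404e-05] [-0.03995197 -0.96034802  1.06032115]
```

View pics/t2.png

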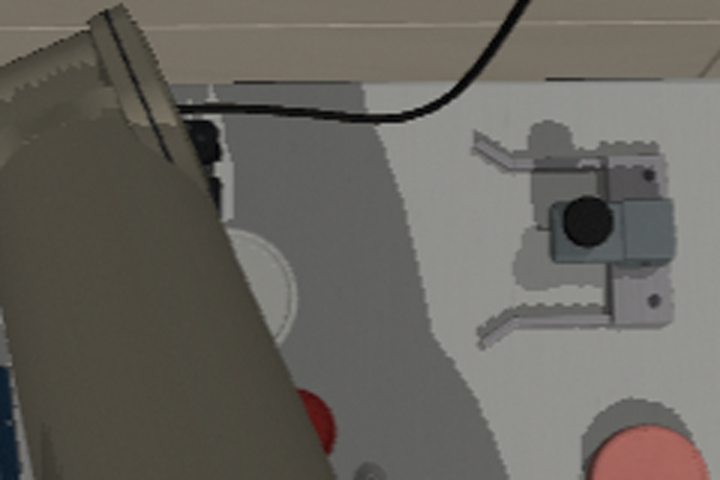

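The top view shows the lid's right edge still at X≈297, so it seems unmoved; checking from the side.

Run:
```python
from h import *
im=r.camera("scene"); cv2.imwrite("pics/s2.png",cv2.resize(im[150:300,120:320,::-1],None,fx=4,fy=4,interpolation=cv2.INTER_CUBIC))
```

```text
(no output)
```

View pics/s2.png

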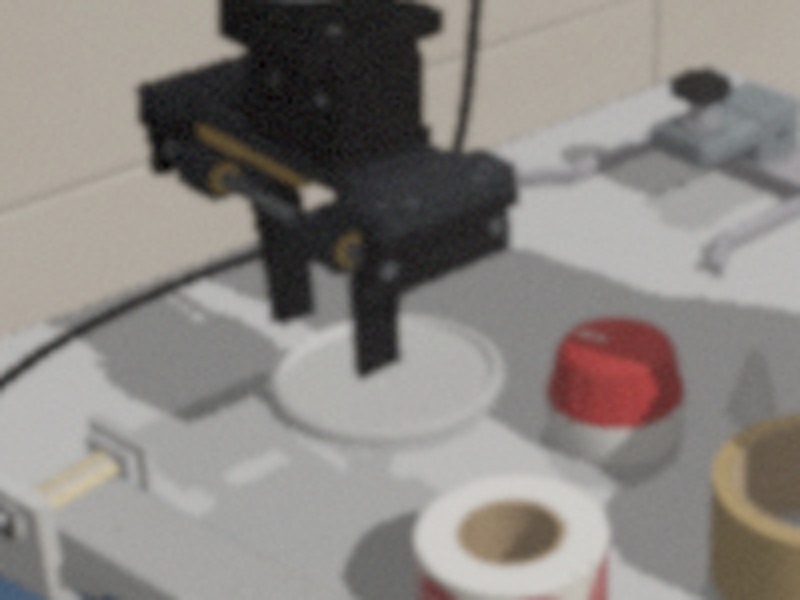

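Run:
```python
from h import *
for u,v in[(120+365/4,150+375/4),(120+400/4,150+360/4),(120+280/4,150+322/4)]:
    print([at("scene",u,v,z) for z in(0,.01,.02,.03)])
for p in[(.4215,.192,.004),(.4215,.211,.004),(.481,.211,.004),(.481,.192,.004)]:
    a=px("scene",p);print((a[0]-120)*4,(a[1]-150)*4)
s=r.read_state();print(s["ee_pos"])
```

```text
[array([0.4676, 0.1754, 0.    ]), array([0.4547, 0.1846, 0.01  ]), array([0.4418, 0.1938, 0.02  ]), array([0.4288, 0.203 , 0.03  ])]
[array([0.4665, 0.154 , 0.    ]), array([0.4536, 0.1637, 0.01  ]), array([0.4407, 0.1733, 0.02  ]), array([0.4278, 0.183 , 0.03  ])]
[array([0.5401, 0.1754, 0.    ]), array([0.5256, 0.1846, 0.01  ]), array([0.5111, 0.1938, 0.02  ]), array([0.4966, 0.203 , 0.03  ])]
396.23398927383687 418.34411086362263
364.3218476556426 434.25075272536606
289.6398938463751 385.0220216329134
321.2436571975147 370.4819776426833
[0.45114997 0.20250438 0.00430455]
```

The side view shows the fingertips (crop (365,375), (280,322)) hovering about 3 cm above the bench over the untouched lid. The open tips evidently sit higher than the TCP reading. I back off and feel for the bench.

Emit:
{"api": "arm_command", "payload": {
  "moves": [1, 0, 0, 0, 1.5, 0, 0, 0, 1.5, 0, 0, 0, 1.5, 0, 0, 0, 0.8, 0, 0, 0, 0, 0, 0, 0, 0, 0, 0.4, 0, 0, 0, 0.4, 0, 0, 0, 0.2, 0, 0, 0, 0, 0, 0, 0, 0, 0]
}}

```text
time: 5.0
ee_pos: [0.4515, 0.2647, -0.006]
eef_rot: [0.71, 0.704, -0.0, 0.0]
ft_force: [-0.7, -0.2, 1.0]
width: 0.0565
grip_force: 0.0
```

Emit:
{"api": "arm_command", "payload": {
  "moves": [0, 0, 0.4, 0, 0, 0, 0.4, 0, 0, 0, 0.2, 0, 0, 0, 0, 0, 0, 0, 0, 0]
}}

```text
time: 5.42
ee_pos: [0.4514, 0.2652, -0.0159]
eef_rot: [0.709, 0.705, -0.0, -0.0]
ft_force: [0.4, 0.4, -0.6]
width: 0.0564
grip_force: 0.0
```

Emit:
{"api": "arm_command", "payload": {
  "moves": [0, 0, 0.3, 0, 0, 0, 0.1, 0, 0, 0, 0, 0, 0, 0, 0, 0]
}}

```text
time: 5.75
ee_pos: [0.4515, 0.2653, -0.0198]
eef_rot: [0.709, 0.705, -0.0, -0.0]
ft_force: [0.2, 0.2, 0.1]
width: 0.0563
grip_force: 0.0
```

Run:
```python
from h import *
s=r.read_state(); print(s["time"],s["ee_pos"],s["ft_force"])
im=r.camera("scene"); cv2.imwrite("pics/s3.png",cv2.resize(im[150:300,90:290,::-1],None,fx=4,fy=4,interpolation=cv2.INTER_CUBIC))
```

```text
5.75 [ 0.45150954  0.26532501 -0.01980295] [0.23227067 0.22157832 0.10590675]
```

View pics/s3.png

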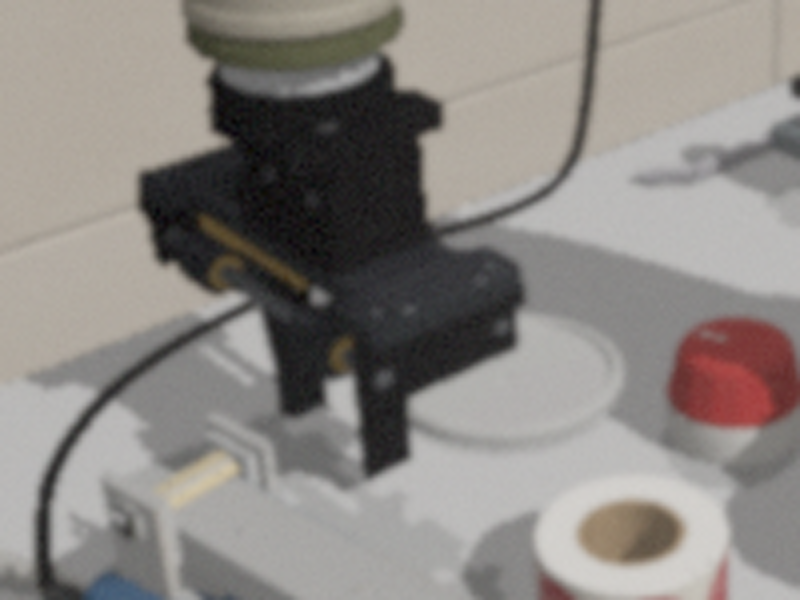

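Run:
```python
from h import *
for X,Y in[(370,475),(408,455),(288,414),(322,400)]:
    print([at("scene",90+X/4,150+Y/4,z) for z in(0,.005,.01)])
```

```text
[array([0.4367, 0.2648, 0.    ]), array([0.4306, 0.2684, 0.005 ]), array([0.4244, 0.2721, 0.01  ])]
[array([0.4376, 0.2432, 0.    ]), array([0.4314, 0.2471, 0.005 ]), array([0.4253, 0.251 , 0.01  ])]
[array([ 0.506 ,  0.2643, -0.    ]), array([0.4991, 0.2679, 0.005 ]), array([0.4923, 0.2716, 0.01  ])]
[array([ 0.5051,  0.2459, -0.    ]), array([0.4982, 0.2497, 0.005 ]), array([0.4913, 0.2536, 0.01  ])]
```

Emit:
{"api": "arm_command", "payload": {
  "moves": [0, 0, 0.2, 0, 0, 0, 0, 0]
}}

```text
time: 5.97
ee_pos: [0.4515, 0.2653, -0.022]
eef_rot: [0.709, 0.705, -0.0, -0.0]
ft_force: [-0.3, 0.1, -0.3]
width: 0.0562
grip_force: 0.0
```

Emit:
{"api": "arm_command", "payload": {
  "moves": [0, 0, 0.2, 0, 0, 0, 0.2, 0, 0, 0, 0, 0, 0, 0, 0, 0]
}}

```text
time: 6.3
ee_pos: [0.4514, 0.2652, -0.0259]
eef_rot: [0.709, 0.705, -0.0, -0.0]
ft_force: [0.5, -0.6, 0.1]
width: 0.057
grip_force: 0.0
```

Emit:
{"api": "arm_command", "payload": {
  "moves": [0, 0, 0.2, 0, 0, 0, 0, 0, 0, 0, 0, 0]
}}

```text
time: 6.55
ee_pos: [0.4515, 0.2652, -0.0279]
eef_rot: [0.709, 0.705, -0.0, -0.0]
ft_force: [1.2, 0.0, -0.0]
width: 0.0567
grip_force: 0.0
```

Emit:
{"api": "arm_command", "payload": {
  "moves": [0, 0, 0.2, 0, 0, 0, 0, 0, 0, 0, 0, 0]
}}

```text
time: 6.8
ee_pos: [0.4515, 0.2653, -0.0299]
eef_rot: [0.709, 0.705, -0.0, -0.0]
ft_force: [-0.3, 0.6, 0.1]
width: 0.0562
grip_force: 0.0
```

Emit:
{"api": "arm_command", "payload": {
  "moves": [0, 0, 0.2, 0, 0, 0, 0, 0, 0, 0, 0, 0]
}}

```text
time: 7.05
ee_pos: [0.4515, 0.2652, -0.0319]
eef_rot: [0.709, 0.705, -0.0, -0.0]
ft_force: [-0.8, -0.7, 0.9]
width: 0.0564
grip_force: 0.0
```

Emit:
{"api": "arm_command", "payload": {
  "moves": [0, 0, 0.15, 0, 0, 0, 0, 0, 0, 0, 0, 0]
}}

```text
time: 7.3
ee_pos: [0.4515, 0.2653, -0.0334]
eef_rot: [0.709, 0.705, -0.0, -0.0]
ft_force: [-0.1, -0.2, -0.1]
width: 0.0566
grip_force: 0.0
```

Emit:
{"api": "arm_command", "payload": {
  "moves": [0, 0, 0.15, 0, 0, 0, 0, 0, 0, 0, 0, 0]
}}

```text
time: 7.55
ee_pos: [0.4517, 0.2654, -0.0339]
eef_rot: [0.71, 0.705, 0.0, -0.0]
ft_force: [-4.4, -2.7, 13.3]
width: 0.0568
grip_force: 6.7
```

Emit:
{"api": "arm_command", "payload": {
  "moves": [0, 0, 0.1, 0, 0, 0, 0, 0, 0, 0, 0, 0]
}}

```text
time: 7.8
ee_pos: [0.4517, 0.2655, -0.0339]
eef_rot: [0.71, 0.705, 0.0, -0.0]
ft_force: [-8.4, -4.7, 27.0]
width: 0.0569
grip_force: 13.5
```

Emit:
{"api": "arm_command", "payload": {
  "moves": [0, 0, 0.1, 0, 0, 0, 0, 0, 0, 0, 0, 0]
}}

```text
time: 8.05
ee_pos: [0.4517, 0.2655, -0.034]
eef_rot: [0.71, 0.705, 0.0, -0.001]
ft_force: [-14.3, -9.4, 40.5]
width: 0.0565
grip_force: 20.5
```

Emit:
{"api": "arm_command", "payload": {
  "moves": [0, 0, -0.6, 0, 0, 0, 0, 0, -0.5, 0, 0, 0, -0.8, 0, 0, 0, -0.8, 0, 0, 0, -0.8, 0, 0, 0, -0.6, 0, 0, 0, -0.6, 0, 0, 0, -0.6, 0, 0, 0, -0.6, 0, 0, 0, 0, 0, 0, 0]
}}

```text
time: 8.97
ee_pos: [0.4512, 0.2108, -0.0308]
eef_rot: [0.71, 0.704, -0.0, 0.0]
ft_force: [0.4, -0.9, 0.3]
width: 0.0566
grip_force: 0.0
```

```bash
cat >> h.py <<'E'
def lid():
    im=r.camera("top"); cv2.imwrite("pics/last.png",im[:,:,::-1]); return im
E
python3 - <<'E'
from h import *
s=r.read_state(); print(s["time"],s["ee_pos"],s["ft_force"])
im=lid()[:,:,::-1]; a=cv2.imread("pics/top0.png")
# right edge of lid along its centre row: print profiles
for v in(180,186,190): print(v,im[v,255:285,1].tolist(),a[v,255:285,1].tolist())
E
```

```text
8.9667 [ 0.45123757  0.21083183 -0.03080857] [ 0.37808809 -0.87428901  0.26748348]
180 [132, 134, 133, 133, 133, 133, 132, 133, 133, 132, 132, 133, 133, 133, 134, 131, 120, 125, 127, 105, 97, 97, 96, 97, 97, 96, 96, 96, 96, 97] [115, 116, 117, 116, 116, 116, 116, 117, 112, 104, 106, 109, 94, 83, 83, 84, 83, 83, 83, 83, 85, 84, 84, 85, 84, 82, 85, 83, 83, 84]
186 [132, 133, 133, 133, 132, 134, 133, 133, 132, 130, 132, 132, 133, 133, 132, 133, 137, 136, 119, 127, 124, 110, 97, 98, 97, 97, 96, 96, 94, 96] [115, 116, 116, 117, 116, 116, 115, 117, 115, 118, 115, 101, 119, 114, 91, 84, 85, 84, 85, 85, 84, 84, 82, 85, 85, 85, 83, 83, 83, 84]
190 [133, 134, 133, 133, 133, 133, 133, 132, 132, 133, 132, 132, 133, 133, 133, 133, 133, 127, 113, 120, 128, 111, 96, 96, 97, 96, 96, 96, 96, 96] [117, 116, 116, 117, 116, 115, 116, 116, 116, 116, 108, 96, 114, 115, 90, 85, 84, 83, 85, 84, 84, 84, 85, 85, 84, 85, 84, 84, 83, 84]
```

Emit:
{"api": "arm_command", "payload": {
  "moves": [-0.6, 0.1, 0, 0, -0.9, 0.2, 0, 0, -0.9, 0.25, 0, 0, -0.9, 0.25, 0, 0, -0.9, 0.25, 0, 0, -0.9, 0.25, 0, 0, -0.9, 0.25, 0, 0, -0.9, 0.25, 0, 0, -0.9, 0.25, 0, 0, -0.7, 0.2, 0, 0, -0.5, 0.1, 0, 0, 0, 0, 0, 0]
}}

```text
time: 10.02
ee_pos: [0.4744, 0.1209, -0.0308]
eef_rot: [0.71, 0.704, -0.0, 0.0]
ft_force: [-0.1, -0.6, 0.5]
width: 0.0565
grip_force: 0.0
```

Run:
```python
from h import *
s=r.read_state(); print(s["time"],s["ee_pos"],s["eef_rot"],s["ft_force"])
im=lid()[:,:,::-1]
cv2.imwrite("pics/t5.png",cv2.resize(im[90:250,200:440],None,fx=3,fy=3,interpolation=cv2.INTER_CUBIC))
```

```text
10.0167 [ 0.47435622  0.12085953 -0.03076362] [ 7.10029077e-01  7.04172346e-01 -6.65240731e-05  1.09035404e-04] [-0.12819771 -0.621619    0.53764244]
```

View pics/t5.png

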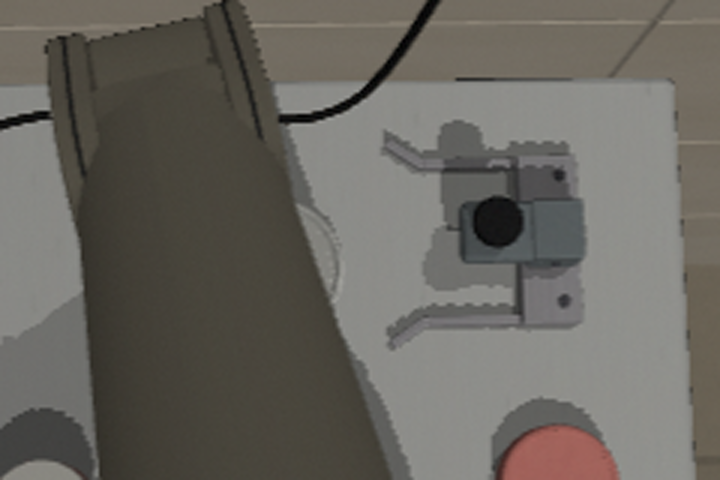

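Emit:
{"api": "arm_command", "payload": {
  "moves": [-0.5, 0.15, 0, 0, -0.8, 0.2, 0, 0, -0.8, 0.22, 0, 0, -0.8, 0.22, 0, 0, -0.8, 0.22, 0, 0, -0.8, 0.22, 0, 0, -0.8, 0.22, 0, 0, -0.8, 0.22, 0, 0, -0.8, 0.22, 0, 0, -0.5, 0.1, 0, 0, 0, 0, 0, 0]
}}

```text
time: 10.98
ee_pos: [0.4937, 0.0466, -0.0307]
eef_rot: [0.71, 0.704, -0.0, 0.0]
ft_force: [-0.3, -0.0, -0.6]
width: 0.0566
grip_force: 0.0
```

Emit:
{"api": "arm_command", "payload": {
  "moves": [-0.4, 0, 0, 0, -0.6, 0, 0, 0, -0.6, 0, 0, 0, -0.6, 0, 0, 0, -0.5, 0, 0, 0, -0.3, 0, 0, 0, 0, 0, 0, 0]
}}

```text
time: 11.57
ee_pos: [0.4932, 0.0171, -0.0308]
eef_rot: [0.71, 0.704, -0.0, 0.0]
ft_force: [-1.2, -0.9, -0.7]
width: 0.0567
grip_force: 0.0
```

Emit:
{"api": "arm_command", "payload": {
  "moves": [-0.3, 0, 0, 0, -0.4, 0, 0, 0, -0.4, 0, 0, 0, -0.4, 0, 0, 0, -0.3, 0, 0, 0, -0.2, 0, 0, 0, 0, 0, 0, 0]
}}

```text
time: 12.15
ee_pos: [0.4931, -0.0026, -0.0308]
eef_rot: [0.71, 0.704, -0.0, 0.0]
ft_force: [0.0, -0.1, 0.4]
width: 0.0565
grip_force: 0.0
```

Run:
```python
from h import *
s=r.read_state(); print(s["time"],s["ee_pos"],s["eef_rot"],s["ft_force"])
im=r.camera("scene")[:,:,::-1]; cv2.imwrite("pics/s6.png",im)
im=lid()[:,:,::-1]
cv2.imwrite("pics/t6.png",cv2.resize(im[120:220,290:410],None,fx=5,fy=5,interpolation=cv2.INTER_CUBIC))
```

```text
12.15 [ 0.49312534 -0.0025512  -0.03076762] [ 7.09709246e-01  7.04494702e-01 -3.61522319e-05  2.58252785e-05] [ 0.02431751 -0.13159332  0.41864315]
```

Emit:
{"api": "arm_command", "payload": {
  "moves": [-0.2, 0, 0, 0, -0.3, 0, 0, 0, -0.2, 0, 0, 0, -0.1, 0, 0, 0, 0, 0, 0, 0]
}}

```text
time: 12.67
ee_pos: [0.4931, -0.0104, -0.0308]
eef_rot: [0.71, 0.705, -0.0, 0.0]
ft_force: [0.2, -0.8, -0.5]
width: 0.0565
grip_force: 0.0
```

Emit:
{"api": "arm_command", "payload": {
  "moves": [-0.15, 0, 0, 0, -0.1, 0, 0, 0, 0, 0, 0, 0]
}}

```text
time: 12.92
ee_pos: [0.493, -0.0127, -0.0308]
eef_rot: [0.71, 0.705, -0.0, -0.0]
ft_force: [0.8, 0.0, -0.6]
width: 0.0567
grip_force: 0.0
```

Emit:
{"api": "arm_command", "payload": {
  "moves": [-0.1, 0, 0, 0, 0, 0, 0, 0]
}}

```text
time: 13.08
ee_pos: [0.4931, -0.0136, -0.0308]
eef_rot: [0.709, 0.705, 0.0, -0.0]
ft_force: [-0.2, 0.1, -0.2]
width: 0.0565
grip_force: 0.0
```

Emit:
{"api": "arm_command", "payload": {
  "moves": [-0.1, 0, 0, 0, 0, 0, 0, 0]
}}

```text
time: 13.25
ee_pos: [0.4931, -0.0146, -0.0308]
eef_rot: [0.71, 0.705, 0.0, -0.0]
ft_force: [0.3, -0.9, 0.2]
width: 0.0559
grip_force: 0.0
```

Emit:
{"api": "arm_command", "payload": {
  "moves": [-0.1, 0, 0, 0, 0, 0, 0, 0]
}}

```text
time: 13.42
ee_pos: [0.4931, -0.0156, -0.0308]
eef_rot: [0.71, 0.705, -0.0, -0.0]
ft_force: [-0.0, -0.2, -0.4]
width: 0.0565
grip_force: 0.0
```

Emit:
{"api": "arm_command", "payload": {
  "moves": [-0.1, 0, 0, 0, 0, 0, 0, 0]
}}

```text
time: 13.58
ee_pos: [0.493, -0.0167, -0.0308]
eef_rot: [0.71, 0.705, 0.0, -0.0]
ft_force: [1.0, 0.2, -0.6]
width: 0.0563
grip_force: 0.0
```

Emit:
{"api": "arm_command", "payload": {
  "moves": [-0.1, 0, 0, 0, 0, 0, 0, 0]
}}

```text
time: 13.75
ee_pos: [0.493, -0.0172, -0.0308]
eef_rot: [0.709, 0.705, 0.0, -0.0]
ft_force: [-0.4, 1.3, -0.2]
width: 0.0565
grip_force: 0.7
```

Emit:
{"api": "arm_command", "payload": {
  "moves": [-0.05, 0, 0, 0, 0, 0, 0, 0]
}}

```text
time: 13.92
ee_pos: [0.493, -0.0175, -0.0308]
eef_rot: [0.709, 0.705, 0.0, -0.0]
ft_force: [0.0, 2.5, -0.3]
width: 0.0566
grip_force: 1.4
```

Emit:
{"api": "arm_command", "payload": {
  "moves": [-0.05, 0, 0, 0, 0, 0, 0, 0, 0, 0, 0, 0]
}}

```text
time: 14.17
ee_pos: [0.493, -0.0177, -0.0308]
eef_rot: [0.709, 0.705, 0.0, -0.0]
ft_force: [-0.3, 5.5, -0.2]
width: 0.0566
grip_force: 2.3
```

Emit:
{"api": "arm_command", "payload": {
  "moves": [0.3, 0, 0, 0, 0.6, 0, 0, 0, 1.2, 0, 0, 0, 1.5, 0, 0, 0, 1.5, 0, 0, 0, 1, 0, 0, 0, 0, 0, -1, 0, 0, 0, -3, 0, 0, 0, -3.5, 0, 0, 0, -3.5, 0, 0, 0, -3.5, 0, 0, 0, -2.5, 0]
}}

```text
time: 15.17
ee_pos: [0.4942, 0.0412, 0.1431]
eef_rot: [0.71, 0.704, 0.001, 0.001]
ft_force: [0.9, 0.5, 0.2]
width: 0.0565
grip_force: 0.0
```

Emit:
{"api": "arm_command", "payload": {
  "moves": [3, 0, 0, 0, 4, 0, 0, 0, 4, 0, 0, 0, 4, 0, 0, 0, 3, 0, 0, 0, 0, 0, 0, 0, 0, 0, 0, 0],
  "fingers": 0
}}

```text
time: 15.75
ee_pos: [0.4945, 0.2231, 0.1396]
eef_rot: [0.709, 0.706, -0.0, 0.0]
ft_force: [0.2, -1.1, -0.2]
width: 0.0175
grip_force: 0.0
```

Run:
```python
from h import *
s=r.read_state(); print(s["time"],s["ee_pos"],s["eef_rot"],s["ft_force"],s["width"])
im=r.camera("scene")[:,:,::-1]; b=cv2.resize(im[165:240,225:345],None,fx=5,fy=5,interpolation=cv2.INTER_CUBIC)
im=lid()[:,:,::-1]
a=cv2.resize(im[128:228,310:420],None,fx=6,fy=6,interpolation=cv2.INTER_CUBIC)[:,:660]
cv2.imwrite("pics/t7.png",a); cv2.imwrite("pics/s7.png",b)
```

```text
15.75 [0.49454993 0.22309914 0.13955974] [ 7.08671971e-01  7.05538022e-01 -1.80220551e-04  3.22135654e-04] [ 0.23306884 -1.14905809 -0.18498227] 0.01747757312057921
```

View pics/t7.png

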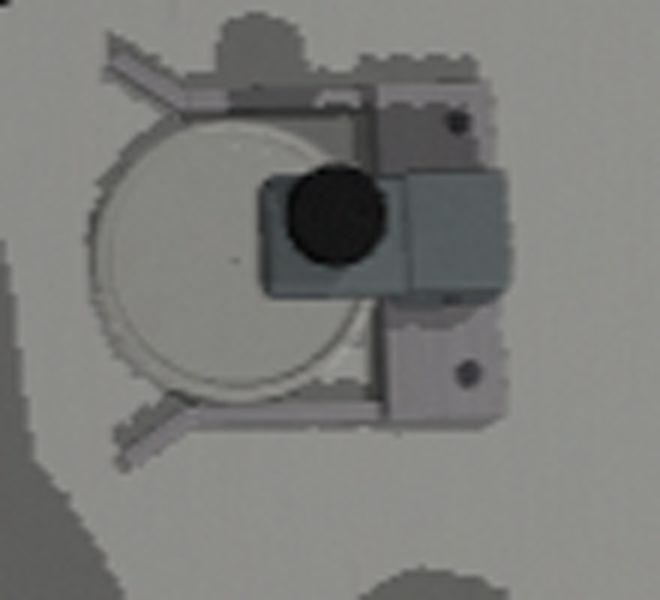

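The picture shows the lid seated between the rails with its far edge against the stop at X≈378 (left edge X≈92, full 112 mm fits), and the plunger head at (337,215). Its position is unchanged. Now over the plunger.

Emit:
{"api": "arm_command", "payload": {
  "moves": [-1.5, 0, 0, 0, -3, 0, 0, 0, -3.2, 0, 0, 0, -3.2, 0, 0, 0, -3.2, 0, 0, 0, -3.2, 0, 0, 0, -3.2, 0, 0, 0, -3.2, 0, 0, 0, -3.2, 0, 0, 0, -3.2, 0, 0, 0, -2.2, 0, 0, 0, 0, 0, 0, 0]
}}

```text
time: 16.85
ee_pos: [0.4907, -0.1082, 0.1397]
eef_rot: [0.713, 0.701, -0.0, 0.001]
ft_force: [0.1, -0.9, -0.4]
width: 0.0001
grip_force: 0.0
```

Run:
```python
from h import *
s=r.read_state(); print(s["time"],s["ee_pos"],s["eef_rot"],s["ft_force"],s["width"],s["joint_positions"].round(2))
```

```text
16.85 [ 0.49066935 -0.10821307  0.13973122] [ 7.12937245e-01  7.01227550e-01 -1.50376524e-04  6.21011036e-04] [ 0.12229339 -0.89420879 -0.35430452] 0.00014157878795254924 [-0.44  0.09  0.61  1.87 -0.05  1.19  0.16]
```

Emit:
{"api": "arm_command", "payload": {
  "moves": [0.7, 0.2, 0, 0, 0, 0, 1, 0, 0, 0, 1.5, 0, 0, 0, 1.5, 0, 0, 0, 1.2, 0, 0, 0, 0, 0, 0, 0, 0, 0]
}}

```text
time: 17.43
ee_pos: [0.4938, -0.0926, 0.0865]
eef_rot: [0.709, 0.705, -0.001, -0.001]
ft_force: [0.8, 0.2, 0.8]
width: 0.0001
grip_force: 0.0
```

Emit:
{"api": "arm_command", "payload": {
  "moves": [0, 0, 0.4, 0, 0, 0, 0.3, 0, 0, 0, 0.2, 0, 0, 0, 0, 0, 0, 0, 0, 0]
}}

```text
time: 17.85
ee_pos: [0.4946, -0.0935, 0.0783]
eef_rot: [0.709, 0.705, 0.0, 0.0]
ft_force: [-0.1, -0.1, -0.1]
width: 0.0005
grip_force: 0.0
```

Emit:
{"api": "arm_command", "payload": {
  "moves": [0, 0, 0.2, 0, 0, 0, 0.2, 0, 0, 0, 0, 0, 0, 0, 0, 0]
}}

```text
time: 18.18
ee_pos: [0.4944, -0.0935, 0.0741]
eef_rot: [0.709, 0.705, -0.0, -0.0]
ft_force: [-0.1, -0.0, -0.0]
width: 0.0004
grip_force: 0.0
```

Emit:
{"api": "arm_command", "payload": {
  "moves": [-0.3, 0, -0.1, 0, -0.35, 0, 0, 0, 0, 0, 0, 0, 0, 0, 0.2, 0, 0, 0, 0.2, 0, 0, 0, 0, 0, 0, 0, 0, 0]
}}

```text
time: 18.77
ee_pos: [0.4943, -0.0999, 0.071]
eef_rot: [0.709, 0.705, -0.0, -0.0]
ft_force: [0.3, -0.7, -0.5]
width: 0.0005
grip_force: 0.0
```

Emit:
{"api": "arm_command", "payload": {
  "moves": [0, 0, 0.2, 0, 0, 0, 0.2, 0, 0, 0, 0.2, 0, 0, 0, 0, 0, 0, 0, 0, 0]
}}

```text
time: 19.18
ee_pos: [0.4944, -0.1, 0.065]
eef_rot: [0.709, 0.705, -0.0, -0.0]
ft_force: [0.3, -0.7, -0.6]
width: 0.0003
grip_force: 0.0
```

Emit:
{"api": "arm_command", "payload": {
  "moves": [0, 0, 0.3, 0, 0, 0, 0.3, 0, 0, 0, 0.2, 0, 0, 0, 0, 0, 0, 0, 0, 0]
}}

```text
time: 19.6
ee_pos: [0.4944, -0.1, 0.057]
eef_rot: [0.709, 0.705, -0.0, -0.0]
ft_force: [0.1, -0.9, -0.4]
width: 0.0002
grip_force: 0.0
```

Emit:
{"api": "arm_command", "payload": {
  "moves": [0, 0, 0.3, 0, 0, 0, 0.3, 0, 0, 0, 0.2, 0, 0, 0, 0, 0, 0, 0, 0, 0]
}}

```text
time: 20.02
ee_pos: [0.4944, -0.1, 0.049]
eef_rot: [0.71, 0.705, -0.0, -0.0]
ft_force: [-0.1, 0.7, 0.1]
width: 0.0004
grip_force: 0.0
```

Emit:
{"api": "arm_command", "payload": {
  "moves": [0, 0, 0.3, 0, 0, 0, 0.3, 0, 0, 0, 0.2, 0, 0, 0, 0, 0, 0, 0, 0, 0]
}}

```text
time: 20.43
ee_pos: [0.4943, -0.1, 0.041]
eef_rot: [0.709, 0.705, -0.0, -0.0]
ft_force: [-0.2, 0.7, 0.1]
width: 0.0007
grip_force: 0.0
```

Emit:
{"api": "arm_command", "payload": {
  "moves": [0, 0, 0.2, 0, 0, 0, 0.2, 0, 0, 0, 0, 0, 0, 0, 0, 0]
}}

```text
time: 20.77
ee_pos: [0.4948, -0.1, 0.0375]
eef_rot: [0.709, 0.705, 0.0, 0.0]
ft_force: [-1.2, 0.3, 6.5]
width: 0.0003
grip_force: 2.9
```

Emit:
{"api": "arm_command", "payload": {
  "moves": [0, 0, 0.3, 0, 0, 0, 0.3, 0, 0, 0, 0.3, 0, 0, 0, 0.3, 0, 0, 0, 0, 0, 0, 0, 0, 0]
}}

```text
time: 21.27
ee_pos: [0.4949, -0.1001, 0.0259]
eef_rot: [0.71, 0.705, 0.0, 0.0]
ft_force: [-3.1, 0.3, 11.1]
width: 0.0005
grip_force: 5.5
```

Emit:
{"api": "arm_command", "payload": {
  "moves": [0, 0, 0.2, 0, 0, 0, 0.1, 0, 0, 0, 0, 0, 0, 0, 0, 0]
}}

```text
time: 21.6
ee_pos: [0.495, -0.1, 0.024]
eef_rot: [0.71, 0.705, 0.001, -0.0]
ft_force: [-10.8, 1.2, 27.1]
width: 0.0004
grip_force: 13.7
```

Emit:
{"api": "arm_command", "payload": {
  "moves": [0, 0, -0.3, 0, 0, 0, -0.4, 0, 0, 0, -0.5, 0, 0, 0, -0.5, 0, 0, 0, -1, 0, 0, 0, -2, 0, 0, 0, -3, 0, 0, 0, -3, 0, 0, 0, -2, 0, 0, 0, 0, 0]
}}

```text
time: 22.43
ee_pos: [0.4968, -0.1004, 0.1537]
eef_rot: [0.71, 0.705, 0.003, 0.002]
ft_force: [0.6, -0.5, -0.2]
width: 0.0002
grip_force: 0.0
```

Emit:
{"api": "arm_command", "payload": {
  "moves": [2, 0, 0, 0, 4, 0, 0, 0, 4, 0, 0, 0, 4, 0, 0, 0, 4, 0, 0, 0, 4, 0, 0, 0, 4, 0, 0, 0, 4, 0, 0, 0, 2, 0, 0, 0, 0, 0, 0, 0, 0, 0, 0, 0]
}}

```text
time: 23.35
ee_pos: [0.4961, 0.2207, 0.1486]
eef_rot: [0.709, 0.706, -0.001, 0.0]
ft_force: [0.2, -0.1, -0.3]
width: 0.0006
grip_force: 0.0
```

Run:
```python
from h import *
s=r.read_state(); print(s["time"],s["ee_pos"],s["ft_force"])
im=lid()[:,:,::-1]
a=cv2.resize(im[128:228,310:420],None,fx=6,fy=6,interpolation=cv2.INTER_CUBIC); b=cv2.imread("pics/t7.png")
d=cv2.absdiff(a,b).max(2); print(d[60:440,80:520].max(),(d[60:440,80:520]>25).sum())
# difference by region: lid left edge, plunger head
print(d[120:400,80:250].max(),d[150:280,270:400].max(), (d[150:280,270:400]>25).sum())
f=cv2.imread("pics/top0.png")
for n,u,v in(("timer",267,234),("roll",213,262)):
    print(n,cv2.absdiff(im,f)[v-25:v+25,u-25:u+25].mean())
```

```text
23.35 [0.49607977 0.22074981 0.14859119] [ 0.16496098 -0.13063551 -0.32180028]
8 0
4 8 0
timer 22.991733333333332
roll 30.6256
```

```bash
python3 -c "
from bench import r; print(r.close_job())"
```

```text
the job is handed in; nothing more can be done
None
```

The lid is home against the back stop. The plunger was then pressed to its hard stop (27 N) and is fully back up, and the job was handed in at about 23 s with the arm clear. My final image check couldn't confirm the timer and label roll were undisturbed because the arm hid them, but the arm's path stayed clear of both.

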